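One turn on the herb press

ROBOT

A 6-joint arm with a two-finger parallel gripper is mounted at the origin on the work surface. World frame = base frame: x ahead of the robot, y to its left, z up, the work surface at z = 0. Lengths are in mm, angles in rad, forces in N, time in s.
With the tool pointing down it reaches from about 275 to 750 mm from the base axis. Payload 10.2 kg.
Tool frame: the origin (TCP) lies at the very end of the fingers, on their centre line; the grasp point (between the pads) lies robot.grip_depth behind it (robot.grip_depth is the distance from the TCP to the grasp point, in mm); z points along the fingers, y is the line along which they close (so a half turn about z gives the same grasp; the last joint's range is limited). The gripper opens to 85 mm and grips with 20 to 120 N. Pads are 22 mm wide; open, the fingers measure 114 mm over their backs; the gripper's body (76 mm by 85 mm) begins 54 mm behind the grasp point. The pads swing forward as they close: fully open they stand 13 mm farther back than shut.
Start: joints at [-1.434, 0.313, 1.498, -0, 1.331, -0.223], TCP at [184.833, -491.394, 231.294] pointing down, gripper open.
Joint ranges: [-2.94, 2.94], [-0.97, 2.17], [0.19, 2.56], [-1.23, 4.37], [0.02, 3.11], [-2.88, 2.88]. Speed limits (rad/s): [2.39, 2.39, 3.01, 3.14, 3.14, 3.14].

INTERFACE

Orientations are given as a unit quaternion [w, x, y, z].
In Python, from rig import robot gives the robot as it stands. The module is installed in compiled form; this text tells all that it offers.
- The arm moves only by the shell command python3 -m pendant 'ROWS' [FORCE]. ROWS is JSON, a list of rows, each an object of numbers: "tx", "ty", "tz": the shift along the tool's x, y, z in mm; "turn": the turn about the tool's z in degrees; "grip": the finger opening in mm, from 0 to 85.4. A call has 1 to 5 rows; each row is the pose to reach, as a shift and turn from the pose commanded when the call began, along the tool's axes at that moment; what a row does not reach only later rows make up. A row lasts 1/8 s, in which the tool goes at most 62.5 mm and 10.7 degrees, less where a joint would pass 70% of its speed; a pose out of reach is approached as far as the arm can. A call with a gripper value outside its range is refused whole. The fingers move at their own pace and stop on an object; FORCE is the grip in N (left out, the last holds). Time passes only in rows, so rows that repeat a pose let the fingers close. It gives the time, the measured TCP pose, the force, the opening and the grip force at its end, in the units of the state.
- robot.read_state(): the state, without advancing time (a new reading comes with each control period).
- robot.snapshot(name): name is "scene" or "side" or "wrist"; returns the picture (384x512x3 uint8, red, green, blue); there is no depth.
- robot.get_calibration(name): a dict with "K" (3x3 intrinsics, pixels), "rvec" (rotation vector, rad) and "tvec" (3), from world to camera coordinates, as OpenCV has them; the wrist camera has in their place "T_tool_cam" (4x4, takes a point from camera to tool coordinates, whose origin is the TCP and whose axes are the flange's). Camera axes: x right, y down, z forward; pixel columns grow to the right and rows downward; lengths in mm; the calibration is good to about 2 mm. A picture is of the moment at which its call begins: read the wrist's pose just before it. get_calibration takes no time and is no camera call.
- robot.job_done(): hands the job in; it is judged then, once.
The state is a dict: "t": time; "qpos": joint angles; "joint_vel": joint speeds; "effort": joint torques, N m; "ee_pos": TCP position; "eef_rot": TCP orientation; "force": force on the tool from outside, world axes, zero at the start; "wrist_torque": the same for the moment, N m; "opening": finger opening in mm; "grasp_force": force on a finger pad.
Only numpy, scipy, OpenCV 4.12 (cv2) and the standard library are available. Lean on these libraries where they do the work, as an engineer would, in place of code of your own. Each camera call takes 0.05 s, during which the arm holds its last target. There are 200 camera calls.

TASK

On the green herb press, push the empty white catch pot with the fingertips along the table, fully home into its dock under the spout. Then push the hand wheel round by its upright red handle through exactly one full turn, clockwise seen from above, so that the handle finishes where it started. This is pushing work only: nothing is lifted, the pot stays upright and in its dock, the wheel is not to be turned before the pot is in place, and the jars, vials and mug are left alone.

Things in the scene. Friction and masses are not known exactly. Their poses are not given: they have to be found in the camera images.
- press: Green herb press, fixed to the table, base plate 200 mm (x) by 190 mm (y), 18 mm thick, origin under the base's centre on the table. Two columns on its x axis (at x = -78 and 78) carry a crossbeam whose top is 176 mm above the table; a steel strainer cage stands between them. A thin steel spout (14 mm thick, top at 69 mm) runs out along the press's own +y from the cage and ends at y = 157. The dock lies on the table beyond the base on the press's +y side and opens towards +y.
- wheel (a joint): Turning of the hand wheel in rad, growing clockwise seen from above; its start value is anywhere from 0 to 5, one full turn adds 6.283. It turns freely many turns either way, stays where it is left (about 3 N at the handle moves it) and stays at the same height; the steel spindle goes down 5 mm a turn through its hub.
- wheel_center (a point): Centre of the black hand wheel, on its upright axis, at the height of the rim (195 mm above the table). The rim is a 14 mm thick ring, radius 75 mm to its middle, its top at 202 mm, with three spokes. The spindle, 18 mm thick, stands up at the middle to at most 233 mm.
- handle (a point): Point on the centre line of the upright red handle, 225 mm above the table. The handle is a round peg 20 mm in diameter standing on the rim 75 mm from the wheel's axis, from the rim up to 250 mm above the table; it goes round with the wheel.
- pot_center (a point): Centre (half-way up) of the loose white porcelain catch pot: an open round pot 60 mm in diameter, 45 mm tall, wall 4 mm, about 150 g, standing on the table outside the mouth of the dock.
- dock (a point): Where the pot's centre is when it is fully home in the dock (22.5 mm above the table, 165 mm from the press's centre along the press's +y). The dock is a low green fence 16 mm high: a back stop that the pot's side comes up against (its face 30 mm from this point towards the press), and two guides along the sides 70 mm apart, flaring outwards at the mouth, which ends about 30 mm from this point away from the press.
- jar_a_center (a point): Bystander, loose, to be left alone: small amber jar with aluminium lid, 38 mm wide, 42 mm tall; this point is its centre half-way up.
- jar_b_center (a point): Bystander, loose, to be left alone: small yellow jar with aluminium lid, 38 mm wide, 42 mm tall; this point is its centre half-way up.
- vial_a_center (a point): Bystander, loose, to be left alone: amber dropper vial with black top, 30 mm wide, 80 mm tall; this point is its centre half-way up.
- vial_b_center (a point): Bystander, loose, to be left alone: another amber dropper vial with black top, 30 mm wide, 80 mm tall; this point is its centre half-way up.
- big_jar_center (a point): Bystander, loose, to be left alone: large green glass jar with brown-gold lid, 72 mm wide, 105 mm tall; this point is its centre half-way up.
- mug_center (a point): Bystander, loose, to be left alone: white mug, 76 mm wide, 88 mm tall, handle at its side; this point is its centre half-way up.
Mind the look-alikes: they are no part of the job. Leave any brown or turquoise look-alike of the part that bears pot_center alone.

How it is judged (in metres and radians):
On the way, in this order (a step that is already met when the one before it is completed fails the run):
1. the catch pot has been pushed home into the dock (horizontal distance between pot_center and dock below 0.011 m), for 0.2 s.
2. the wheel's handle has been pushed round to the far side of the wheel (distance of handle from where it was at the start of the episode above 0.13 m).
At the end, for the whole second after the job is handed in: The wheel has made one full turn clockwise from its start (handle back within 13 mm of where it started, about 10 degrees) and is at rest; the pot stands upright on the table in the dock, its centre within 11 mm of the dock point (distance of handle from where it was at the start of the episode below 0.013 m and value of joint wheel between 5.7 and 11.9 rad and velocity of joint wheel between -0.05 and 0.05 rad/s and horizontal distance between pot_center and dock below 0.011 m and angle between pot_center's own z axis and vertical below 0.1 rad and height (world z) of pot_center below 0.027 m); the robot touches nothing.
It fails at once if the wheel is turned while the pot is not in the dock (distance of handle from where it was at the start of the episode above 0.02 m and not (horizontal distance between pot_center and dock below 0.011 m)).
It fails at once if the pot is lifted off the table (height (world z) of pot_center above 0.034 m).
It fails at once if the pot is tipped (angle between pot_center's own z axis and vertical above 0.35 rad).
It fails at once if a jar, vial or the mug is pushed away or lifted (distance of any of jar_a_center, jar_b_center, vial_a_center, vial_b_center, big_jar_center, mug_center from where it was at the start of the episode above 0.03 m).
It also fails if it takes over 72 s, if anything falls off the work surface, if the arm or the gripper's body presses on something with over 40 N, if the wrist force passes 120 N, or if a joint passes its speed limit or range.

## Working session

There is one attempt and no reset: what is moved stays moved. The work goes in short steps, Python scripts to look and compute and a shell command to move; the robot and the scene stay as the last step left them, time stands still between calls to the robot, and variables do not carry over. Pictures are saved under pics/ and viewed, at most 10 in all, crops included, and the job is handed in when it is done.

```bash
mkdir -p pics; cat > h.py <<'E'
import numpy as np,cv2
from rig import robot
def snap(n,f):
    im=robot.snapshot(n); cv2.imwrite('pics/'+f,im[:,:,::-1]); return im
def ray(n,u,v):
    c=robot.get_calibration(n);K=np.array(c['K']);R=cv2.Rodrigues(np.array(c['rvec'],float))[0];t=np.array(c['tvec'],float).ravel()
    return -R.T@t, R.T@np.linalg.inv(K)@[u,v,1]
def onz(n,u,v,z):
    o,d=ray(n,u,v); return o+d*(z-o[2])/d[2]
def proj(n,P):
    c=robot.get_calibration(n)
    return cv2.projectPoints(np.array(P,float).reshape(-1,1,3),np.array(c['rvec'],float),np.array(c['tvec'],float),np.array(c['K'],float),None)[0].reshape(-1,2)
E
python3 - <<'E'
from h import *
snap('scene','s1.png');snap('side','d1.png')
s=robot.read_state();print(s['t'],s['ee_pos'],s['eef_rot'],s['opening'],robot.grip_depth)
for n in('scene','side'):print(ray(n,256,192))
print(robot.get_calibration('wrist'))
E
```

```text
0.1 [ 184.80702798 -491.16602959  230.8072238 ] [-5.60060548e-04  9.83858777e-01  1.78945780e-01  2.13066143e-05] 85.35994820577557 18.700000000000003
(array([1420.05585971, -229.75595132, 1106.93683356]), array([-0.67080348,  0.1368942 , -0.72893651]))
(array([-112.39815942, -837.95259073, 1002.37817502]), array([ 0.49890141,  0.59811532, -0.627318  ]))
{'K': array([[320.56524899,   0.        , 256.73431024],
       [  0.        , 320.56524899, 188.29275943],
       [  0.        ,   0.        ,   1.        ]]), 'T_tool_cam': array([[-4.09883228e-04, -9.50342671e-01, -3.11205142e-01,
         8.00651973e+01],
       [ 9.99998951e-01,  4.29065144e-05, -1.44810811e-03,
         1.68790025e-01],
       [ 1.38955166e-03, -3.11205409e-01,  9.50341656e-01,
        -1.42184638e+02],
       [ 0.00000000e+00,  0.00000000e+00,  0.00000000e+00,
         1.00000000e+00]])}
```

View pics/s1.png

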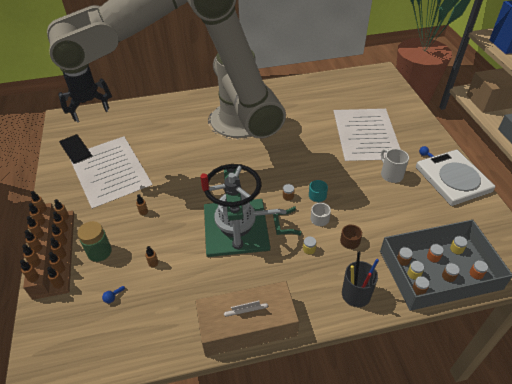

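View pics/d1.png

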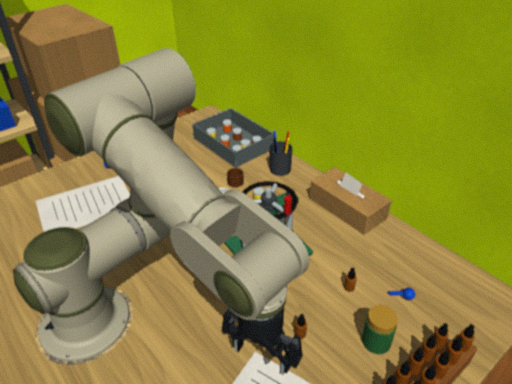

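The scene picture shows the press at (236,215), with its spout pointing right and the dock at about (287,222). The wheel centre is near (234,185) and the red handle at (205,183). Three things could be taken for the pot: white (320,214), turquoise (318,190) and brown (351,237). I choose the white one. Jars stand at (288,192) and (309,245), the mug at (394,165) and the vials at (141,205) and (152,257). The next step is a close crop to check.

```bash
python3 - <<'E'
from h import *
im=cv2.imread('pics/s1.png')[150:270,190:370]
cv2.imwrite('pics/s1c.png',cv2.resize(im,None,fx=4.4,fy=4.4,interpolation=cv2.INTER_CUBIC))
for nm,u,v,z in [('pot',320,214,22),('turq',318,190,22),('brown',351,237,22),('jarA',288,192,21),('jarB',309,245,21),('wheel',234,185,195),('handle',205,183,225),('mug',394,165,44)]:print(nm,onz('scene',u,v,z).round())
E
```

```text
pot [560. 147.  22.]
turq [461. 173.  22.]
brown [668. 208.  22.]
jarA [445.  76.  21.]
jarB [666.  79.  21.]
wheel [ 540. -112.  195.]
handle [ 543. -191.  225.]
mug [430. 448.  44.]
```

View pics/s1c.png

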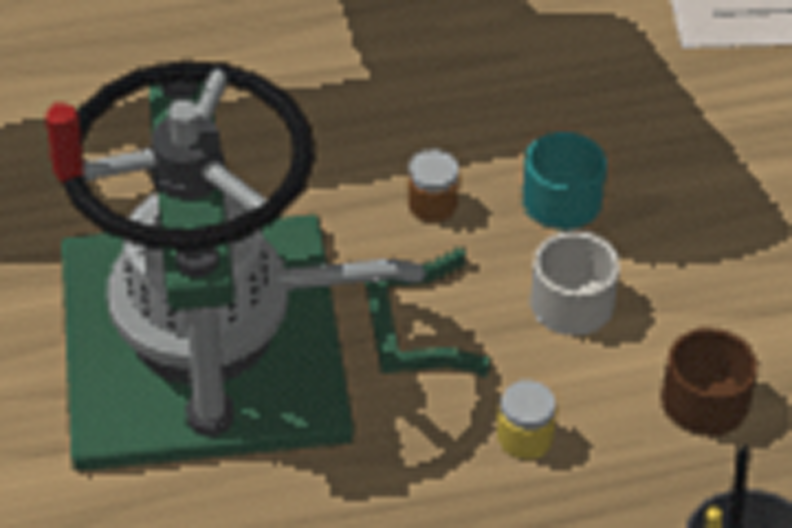

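The crop confirms it: the white pot at crop (575,283) stands between the turquoise one (565,180) and the brown one (708,380). The spout tip is at crop (425,268), and the dock opens right between fence ends (460,255) and (490,365). Next I fit the press pose.

```bash
python3 - <<'E'
from h import *
from scipy.optimize import least_squares
px=lambda a:np.array(a)/4.4+[190-.4,150-.4]
L=np.array([[-100,-95,18],[-100,95,18],[100,95,18],[100,-95,18],[0,157,69]],float)
U=px([[62,241],[321,218],[352,434],[75,459],[425,266]])
th=np.linspace(0,2*np.pi,180)
def w(p,Q):
    c,s=np.cos(p[2]),np.sin(p[2]);Q=np.atleast_2d(Q)
    return np.c_[p[0]+c*Q[:,0]-s*Q[:,1],p[1]+s*Q[:,0]+c*Q[:,1],Q[:,2]]
E4=px([[62,0],[315,0],[0,60],[0,247]]) 
def f(p):
    r=(proj('scene',w(p,L))-U)
    return r.ravel()
s=least_squares(f,[540,-112,0.1],loss='soft_l1');p=s.x;print(p,np.degrees(p[2]),f(p).reshape(-1,2).round(1))
ring=np.c_[82*np.cos(th),82*np.sin(th),195+0*th];q=proj('scene',w(p,ring));print('rim pred',q.min(0),q.max(0),'obs',E4[0,0],E4[1,0],E4[2,1],E4[3,1])
dock=w(p,[[0,165,22.5]])[0];print('dock',dock)
print('handle',onz('scene',*px([62,110]),250),onz('scene',*px([67,172]),207))
# pot by rim & base: least squares on silhouette box
t=th
def cyl(x,y,r,h):return np.r_[np.c_[x+r*np.cos(t),y+r*np.sin(t),0*t],np.c_[x+r*np.cos(t),y+r*np.sin(t),0*t+h]]
for nm,box,r,h,g in [('pot',[532,618,232,333],30,45,(560,147)),('turq',[523,607,131,228],30,45,(461,173)),('brown',[662,755,328,434],30,45,(668,208)),('jarA',[408,460,150,221],19,42,(445,76)),('jarB',[497,555,380,459],19,42,(666,79))]:
    b=px([[box[0],box[2]],[box[1],box[3]]])
    def e(v):
        q=proj('scene',cyl(*v,r,h));return (np.array([q.min(0),q.max(0)])-b).ravel()
    s=least_squares(e,g);c,sn=np.cos(p[2]),np.sin(p[2]);d=s.x-p[:2]
    print(nm,s.x.round(1),'local',(c*d[0]+sn*d[1]).round(1),(-sn*d[0]+c*d[1]).round(1),s.fun.round(1))
E
```

```text
[ 5.39289652e+02 -1.17271888e+02 -1.19384841e-01] -6.840247515756161 [[-0.1 -0.6]
 [ 0.  -0.6]
 [ 0.6  0.4]
 [-1.4  0.9]
 [ 0.4 -0.3]]
rim pred [202.60896519 164.79041574] [261.57892718 207.21425943] obs 203.6909090909091 261.1909090909091 163.23636363636362 205.73636363636362
dock [558.94139156  46.55365669  22.5       ]
handle [ 535.94794695 -190.91205179  250.        ] [ 546.72149456 -193.78852413  207.        ]
pot [560.  147.6] local -11.0 265.4 [-0.5 -0.6  0.5  0.5]
turq [462.7 171.8] local -110.5 277.9 [-0.3 -0.4  0.2  0.4]
brown [664.7 207.8] local 85.8 337.7 [-0.6 -0.6  0.6  0.6]
jarA [444.5  76.4] local -117.1 181.0 [-0.1 -0.6  0.1  0.6]
jarB [665.9  78.9] local 102.4 209.8 [-0.4 -0.5  0.4  0.5]
```

```bash
cat >> h.py <<'E'
from scipy.spatial.transform import Rotation as Ro
def R0():
    s=robot.read_state();q=np.array(s['eef_rot']);return Ro.from_quat(q[[1,2,3,0]]).as_matrix(),np.array(s['ee_pos']),s
def to(x,y,z,head=None):
    R,p,s=R0();h=np.degrees(np.arctan2(R[1,0],R[0,0]))
    print('t',s['t'],'pos',p.round(1),'head',h.round(1),'J6',np.degrees(s['qpos'][5]).round(),'F',np.array(s['force']).round(1),'op',round(s['opening'],1),
     '-> shift',(R.T@(np.array([x,y,z])-p)).round(1),'turn',None if head is None else round((h-head+180)%360-180,1))
def wproj(P):
    R,p,s=R0();c=robot.get_calibration('wrist');T=np.eye(4);T[:3,:3]=R;T[:3,3]=p;M=np.linalg.inv(T@np.array(c['T_tool_cam']))
    return cv2.projectPoints(np.array(P,float).reshape(-1,1,3),cv2.Rodrigues(M[:3,:3])[0],M[:3,3],np.array(c['K'],float),None)[0].reshape(-1,2)
def wonz(u,v,z):
    R,p,s=R0();c=robot.get_calibration('wrist');T=np.eye(4);T[:3,:3]=R;T[:3,3]=p;T=T@np.array(c['T_tool_cam'])
    d=T[:3,:3]@np.linalg.inv(np.array(c['K']))@[u,v,1];o=T[:3,3];return o+d*(z-o[2])/d[2]
E
python3 -c "
from h import *
to(563,225,330,83.2)"
python3 -m pendant '[{"tz":-60,"grip":40},{"tz":-100,"tx":20,"ty":-20},{"tz":-100,"tx":67,"ty":-59},{"tz":-100,"tx":114,"ty":-100},{"tz":-100,"tx":160,"ty":-140}]' 40
```

```text
t 0.1 pos [ 184.8 -491.2  230.8] head 20.6 J6 -13.0 F [-0.2  0.9  0.1] op 85.4 -> shift [ 606.2 -537.2  -98.5] turn -62.6$[0]: bad value
```

```bash
python3 -m pendant '[{"tx":0,"ty":0,"tz":-60,"turn":0,"grip":40},{"tx":20,"ty":-20,"tz":-100,"turn":0,"grip":40},{"tx":67,"ty":-59,"tz":-100,"turn":0,"grip":40},{"tx":114,"ty":-100,"tz":-100,"turn":0,"grip":40},{"tx":160,"ty":-140,"tz":-100,"turn":0,"grip":40}]' 40
```

```text
t: 0.72
ee_pos: [285.8, -302.1, 331.1]
eef_rot: [-0.0, 0.984, 0.179, 0.0]
force: [0.4, -0.4, 0.4]
opening: 39.8
grasp_force: 0.0
```

```bash
python3 -m pendant '[{"tx":46,"ty":-41,"tz":0,"turn":0,"grip":40},{"tx":92,"ty":-82,"tz":0,"turn":0,"grip":40},{"tx":138,"ty":-123,"tz":0,"turn":0,"grip":40},{"tx":184,"ty":-164,"tz":0,"turn":0,"grip":40},{"tx":230,"ty":-205,"tz":0,"turn":0,"grip":40}]'; python3 -m pendant '[{"tx":46,"ty":-41,"tz":0,"turn":-10,"grip":40},{"tx":92,"ty":-82,"tz":0,"turn":-20,"grip":40},{"tx":138,"ty":-123,"tz":0,"turn":-30,"grip":40},{"tx":184,"ty":-164,"tz":0,"turn":-40,"grip":40},{"tx":217,"ty":-193,"tz":0,"turn":-50,"grip":40}]'; python3 -c "
from h import *
to(563,225,160,83.2)"
```

```text
t: 1.35
ee_pos: [428.9, -29.1, 331.2]
eef_rot: [0.0, 0.984, 0.179, 0.0]
force: [0.3, -0.5, 0.6]
opening: 39.9
grasp_force: 0.0
t: 1.98
ee_pos: [564.0, 228.3, 330.5]
eef_rot: [-0.0, 0.814, 0.581, -0.0]
force: [0.7, -1.2, -0.5]
opening: 40.1
grasp_force: 0.0
t 1.975 pos [564.  228.3 330.5] head 71.0 J6 30.0 F [ 0.7 -1.2 -0.5] op 40.1 -> shift [ -3.3   0.3 170.5] turn -12.2
```

```bash
python3 -m pendant '[{"tx":0,"ty":0,"tz":55,"turn":-10,"grip":40},{"tx":-3,"ty":0,"tz":110,"turn":-12.2,"grip":40},{"tx":-3,"ty":0,"tz":130,"turn":-12.2,"grip":40},{"tx":-3,"ty":0,"tz":130,"turn":-12.2,"grip":40}]'; python3 -c "
from h import *
im=snap('wrist','w1.png');to(0,0,0)
print(wproj([[560,147.6,45],[558.9,46.5,0],[538,-116,195],[562,45,16]]).round())"
```

```text
t: 2.48
ee_pos: [561.9, 222.9, 199.7]
eef_rot: [-0.001, 0.75, 0.661, -0.002]
force: [0.4, 0.4, 0.4]
opening: 40.3
grasp_force: 0.0
t 2.525 pos [562.6 223.1 201.5] head 82.8 J6 18.0 F [-0.4  0.1  0.3] op 40.5 -> shift [-291.7 -530.2  201.7] turn None
[[263. 241.]
 [271. 296.]
 [278. 605.]
 [275. 305.]]
```

View pics/w1.png

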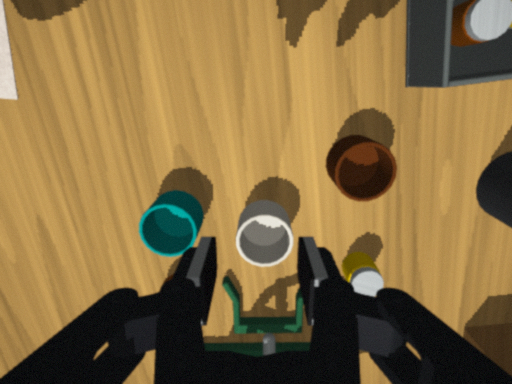

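The wrist view shows the white pot's rim at (265,240), as predicted. The dock guides' inner edges are at about (241,302) and (297,302), with the back stop's face near y=318.

```bash
python3 -c "
from h import *
for u,v,z in [(241,302,16),(297,302,16),(240,318,16),(299,318,16),(265,239.5,45),(227,282,16),(301,296,16)]:print((u,v),wonz(u,v,z).round(1))
to(560,206,24,83.2)"
```

```text
(241, 302) [521.9  54.4  16. ]
(297, 302) [589.4  46.   16. ]
(240, 318) [517.3  31.2  16. ]
(299, 318) [589.8  22.2  16. ]
(265, 239.5) [561.8 149.3  45. ]
(227, 282) [509.3  84.5  16. ]
(301, 296) [594.9  53.9  16. ]
t 2.525 pos [562.6 223.1 201.5] head 82.8 J6 18.0 F [-0.4  0.1  0.3] op 40.5 -> shift [-17.2  -0.4 177.5] turn -0.4
```

```bash
python3 -m pendant '[{"tx":-20,"ty":0,"tz":50,"turn":0,"grip":40},{"tx":-22,"ty":0,"tz":100,"turn":0,"grip":40},{"tx":-24,"ty":0,"tz":150,"turn":0,"grip":40},{"tx":-24,"ty":0,"tz":177,"turn":0,"grip":40},{"tx":-24,"ty":0,"tz":177,"turn":0,"grip":40}]'; python3 -c "
from h import *
to(561.5,85,24,83.2)"
```

```text
t: 3.15
ee_pos: [559.5, 199.2, 24.0]
eef_rot: [-0.0, 0.75, 0.661, -0.001]
force: [-0.5, -0.0, 1.7]
opening: 40.0
grasp_force: 0.0
t 3.15 pos [559.5 199.2  24. ] head 82.8 J6 15.0 F [-0.5 -0.   1.7] op 40.0 -> shift [-113.    16.3    0. ] turn -0.4
```

```bash
python3 -m pendant '[{"tx":-10,"ty":2,"tz":0,"turn":0,"grip":40},{"tx":-20,"ty":4,"tz":0,"turn":0,"grip":40},{"tx":-30,"ty":5,"tz":0,"turn":0,"grip":40},{"tx":-40,"ty":6,"tz":0,"turn":0,"grip":40},{"tx":-50,"ty":8,"tz":0,"turn":0,"grip":40}]'; python3 -m pendant '[{"tx":-10,"ty":1.5,"tz":0,"turn":0,"grip":40},{"tx":-20,"ty":3,"tz":0,"turn":0,"grip":40},{"tx":-30,"ty":4,"tz":0,"turn":0,"grip":40},{"tx":-35,"ty":5,"tz":0,"turn":0,"grip":40},{"tx":-35,"ty":5,"tz":0,"turn":0,"grip":40}]'; python3 -c "
from h import *
im=snap('wrist','w2.png');to(561.5,81,24,83.2)"
```

```text
t: 3.78
ee_pos: [561.4, 148.1, 24.7]
eef_rot: [0.0, 0.75, 0.661, 0.0]
force: [-0.7, 4.3, 4.5]
opening: 40.5
grasp_force: 2.4
t: 4.4
ee_pos: [561.6, 112.6, 24.0]
eef_rot: [0.0, 0.75, 0.661, -0.0]
force: [-0.2, -0.1, 0.9]
opening: 39.9
grasp_force: 0.0
t 4.45 pos [561.5 112.9  23.9] head 82.8 J6 7.0 F [-0.6 -0.4 -0.3] op 39.8 -> shift [-31.6   4.   -0.1] turn -0.4
```

View pics/w2.png

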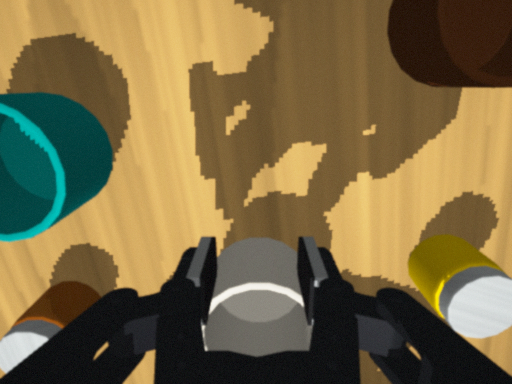

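The pot sits centred between the fingertips, with its rim at about (258,320). I'll keep pushing slowly until the force rises.

```bash
python3 -m pendant '[{"tx":-7,"ty":1,"tz":0,"turn":0,"grip":40},{"tx":-14,"ty":1,"tz":0,"turn":0,"grip":40},{"tx":-20,"ty":2,"tz":0,"turn":0,"grip":40},{"tx":-25,"ty":2,"tz":0,"turn":0,"grip":40},{"tx":-28,"ty":2,"tz":0,"turn":0,"grip":40}]';  python3 -m pendant '[{"tx":-2,"ty":0,"tz":0,"turn":0,"grip":40},{"tx":-4,"ty":0,"tz":0,"turn":0,"grip":40}]';python3 -c "
from h import *
to(561.5,81,24,83.2)"
```

```text
t: 5.08
ee_pos: [560.3, 84.9, 24.3]
eef_rot: [0.0, 0.75, 0.661, 0.0]
force: [-0.1, 0.9, -1.0]
opening: 40.0
grasp_force: 0.5
t: 5.32
ee_pos: [559.8, 81.3, 24.3]
eef_rot: [-0.0, 0.75, 0.661, -0.0]
force: [0.2, 0.7, -0.8]
opening: 39.9
grasp_force: 0.5
t 5.325 pos [559.8  81.3  24.3] head 82.8 J6 4.0 F [ 0.2  0.7 -0.8] op 39.9 -> shift [-0.1  1.8  0.3] turn -0.4
```

```bash
for i in 1 ; do python3 -m pendant '[{"tx":-2,"ty":0,"tz":0,"turn":0,"grip":40},{"tx":-4,"ty":0,"tz":0,"turn":0,"grip":40}]';done; python3 -m pendant '[{"tx":-1,"ty":0,"tz":0,"turn":0,"grip":40},{"tx":-2,"ty":0,"tz":0,"turn":0,"grip":40}]'; python3 -c "
from h import *
snap('scene','s2.png')
im=cv2.imread('pics/s2.png')[150:270,190:370]
cv2.imwrite('pics/s2c.png',cv2.resize(im,None,fx=4.4,fy=4.4,interpolation=cv2.INTER_CUBIC))
to(0,0,0)"
```

```text
t: 5.58
ee_pos: [559.5, 78.8, 24.9]
eef_rot: [-0.001, 0.75, 0.661, 0.001]
force: [-0.7, 15.6, 7.0]
opening: 39.9
grasp_force: 7.6
t: 5.82
ee_pos: [560.1, 77.7, 25.5]
eef_rot: [-0.0, 0.75, 0.661, 0.003]
force: [2.0, 18.6, 8.0]
opening: 39.8
grasp_force: 16.2
t 5.875 pos [560.1  77.7  25.5] head 82.8 J6 3.0 F [ 2.1 16.4  6.2] op 40.1 -> shift [-147.3 -546.    23.2] turn None
```

View pics/s2c.png

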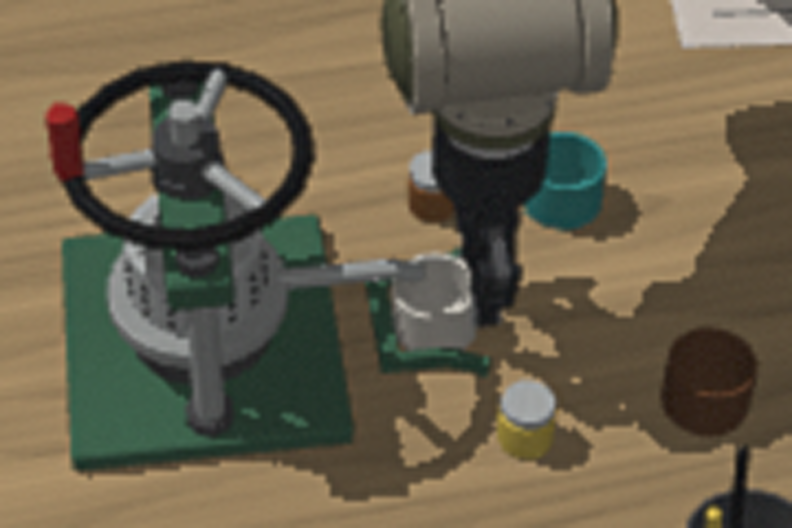

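The pot is home under the spout against the back stop, with its rim at crop (433,280) and 16–18 N of contact. I back off, rise and go above the handle.

```bash
python3 -m pendant '[{"tx":6,"ty":0,"tz":0,"turn":0,"grip":40},{"tx":30,"ty":0,"tz":0,"turn":0,"grip":40},{"tx":45,"ty":0,"tz":-50,"turn":0,"grip":40},{"tx":45,"ty":0,"tz":-110,"turn":0,"grip":40},{"tx":45,"ty":0,"tz":-170,"turn":0,"grip":40}]'; python3 -m pendant '[{"tx":0,"ty":0,"tz":-60,"turn":0,"grip":40},{"tx":0,"ty":0,"tz":-120,"turn":0,"grip":40},{"tx":0,"ty":0,"tz":-135,"turn":0,"grip":40},{"tx":-40,"ty":0,"tz":-135,"turn":-5,"grip":40},{"tx":-100,"ty":0,"tz":-135,"turn":-10,"grip":40}]'; python3 -c "
from h import *
to(540,-192,300,93)"
```

```text
t: 6.5
ee_pos: [564.3, 119.9, 196.0]
eef_rot: [0.0, 0.75, 0.662, -0.0]
force: [0.9, -0.8, -0.0]
opening: 39.6
grasp_force: 0.0
t: 7.12
ee_pos: [551.7, 20.3, 328.0]
eef_rot: [-0.001, 0.688, 0.726, -0.001]
force: [0.9, 0.1, 0.0]
opening: 40.0
grasp_force: 0.0
t 7.125 pos [551.7  20.3 328. ] head 93.1 J6 -13.0 F [0.9 0.1 0. ] op 40.0 -> shift [-211.4  -23.2   28.1] turn 0.1
```

```bash
python3 -m pendant '[{"tx":-60,"ty":-6,"tz":0,"turn":0,"grip":50},{"tx":-120,"ty":-12,"tz":0,"turn":0,"grip":50},{"tx":-180,"ty":-18,"tz":0,"turn":0,"grip":50},{"tx":-211,"ty":-23,"tz":28,"turn":0,"grip":50},{"tx":-211,"ty":-23,"tz":28,"turn":0,"grip":50}]'; python3 -c "
from h import *
im=snap('wrist','w3.png');to(540,-192,215,93)
print(wproj([[541,-192,250],[538,-116,233],[538,-116,195]]).round())"
```

```text
t: 7.75
ee_pos: [538.3, -192.7, 297.9]
eef_rot: [-0.003, 0.691, 0.723, -0.001]
force: [-0.3, 0.8, 0.4]
opening: 50.1
grasp_force: 0.0
t 7.8 pos [ 539.  -191.4  299.8] head 92.7 J6 -34.0 F [-0.2  0.3  1.2] op 50.3 -> shift [-0.8  1.2 84.8] turn -0.3
[[260. 215.]
 [261.  91.]
 [260.  90.]]
```

View pics/w3.png

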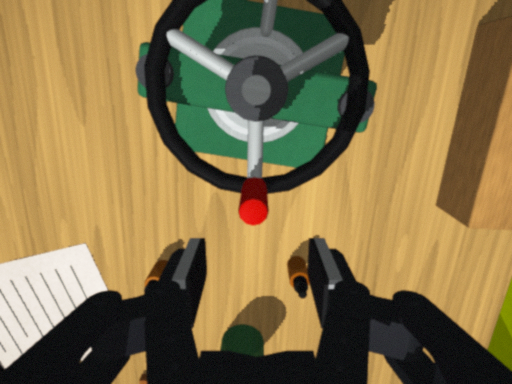

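The wrist view shows the handle top at (253,212), the spindle top at (257,90) and the fingertips at (195,245) and (322,245), so the handle is almost centred between them.

```bash
python3 -c "
from h import *
from scipy.optimize import least_squares
im=cv2.imread('pics/w3.png')
h=cv2.cvtColor(im,cv2.COLOR_BGR2HSV);m=((h[...,0]<8)|(h[...,0]>172))&(h[...,1]>180)&(h[...,2]>200)
ys,xs=np.nonzero(m);print('redtop',xs.mean(),ys.mean(),xs.min(),xs.max(),ys.min(),ys.max())
print('handle',wonz(253.5,211.5,250).round(1))
for z in(195,220,230):print('c',z,wonz(257,90,z).round(1))
# rim outer edges at row of centre: left 146 right 369 ; bottom
b=[wonz(146,88,195),wonz(369,88,195)];print(b,(b[0]+b[1])/2,np.linalg.norm(b[1]-b[0]))
to(537,-190,215,93)"
```

```text
redtop 252.34816247582205 212.31914893617022 239 265 200 224
handle [ 536.9 -190.   250. ]
c 195 [ 535.4 -115.9  195. ]
c 220 [ 535.5 -115.5  220. ]
c 230 [ 535.5 -115.4  230. ]
[array([ 453.69042551, -118.36755824,  195.        ]), array([ 617.57867577, -110.62758002,  195.        ])] [ 535.63455064 -114.49756913  195.        ] 164.07091709103796
t 7.8 pos [ 539.  -191.4  299.8] head 92.7 J6 -34.0 F [-0.2  0.3  1.2] op 50.3 -> shift [ 1.4 -1.7 84.8] turn -0.3
```

```bash
python3 -m pendant '[{"tx":1,"ty":-2,"tz":0,"turn":0,"grip":44},{"tx":1,"ty":-2,"tz":30,"turn":0,"grip":44},{"tx":1,"ty":-2,"tz":60,"turn":0,"grip":44},{"tx":1,"ty":-2,"tz":80,"turn":0,"grip":44},{"tx":1,"ty":-2,"tz":85,"turn":0,"grip":44}]'; python3 -m pendant '[{"tx":0,"ty":0,"tz":0,"turn":0,"grip":32},{"tx":0,"ty":0,"tz":0,"turn":0,"grip":28}]' 20;python3 -c "
from h import *
to(537,-190,212,90.8)"
```

```text
t: 8.43
ee_pos: [537.5, -189.0, 216.0]
eef_rot: [-0.0, 0.689, 0.725, -0.0]
force: [0.6, -0.3, 0.3]
opening: 43.5
grasp_force: 0.0
t: 8.68
ee_pos: [537.9, -190.2, 217.5]
eef_rot: [0.001, 0.689, 0.724, 0.0]
force: [0.3, -0.2, -0.5]
opening: 28.1
grasp_force: 0.0
t 8.675 pos [ 537.9 -190.2  217.5] head 92.8 J6 -34.0 F [ 0.3 -0.2 -0.5] op 28.1 -> shift [ 0.2 -0.9  5.5] turn 2.0
```

```bash
cat >> h.py <<'E'
C=np.array([536,-115.5])
def arc(phi,n=5,step=10,z=213,off=180):
    R,p,s=R0();h=np.degrees(np.arctan2(R[1,0],R[0,0]));d=p[:2]-C
    print('t',s['t'],'r',np.hypot(*d).round(1),'phi',np.degrees(np.arctan2(d[1],d[0])).round(1),'head',h.round(1),'z',p[2].round(1),'J',np.degrees(s['qpos']).round(),'F',np.array(s['force']).round(1),s['opening'])
    for i in range(1,n+1):
        f=phi-step*i;a=np.radians(f);t=np.r_[C+75*np.array([np.cos(a),np.sin(a)]),z]
        print(f,(R.T@(t-p)).round(1),round((h-f-off+180)%360-180,1))
E
python3 -c "
from h import *
arc(-88.5)"
```

```text
t 8.675 r 74.7 phi -88.5 head 92.8 z 217.5 J [-31.  24.  79.  -0.  77. -34.] F [ 0.3 -0.2 -0.5] 28.125130938821865
-98.5 [  1.1 -13.    4.4] 11.3
-108.5 [  4.8 -25.5   4.4] 21.3
-118.5 [ 10.6 -37.2   4.4] 31.3
-128.5 [ 18.4 -47.8   4.4] 41.3
-138.5 [ 27.8 -56.8   4.3] 51.3
```

```bash
python3 -m pendant '[{"tx":1,"ty":-13,"tz":2,"turn":10.5,"grip":28},{"tx":5,"ty":-25.5,"tz":4,"turn":21,"grip":28},{"tx":10.5,"ty":-37,"tz":4,"turn":31,"grip":28},{"tx":18.5,"ty":-48,"tz":4,"turn":41,"grip":28},{"tx":28,"ty":-57,"tz":4,"turn":51,"grip":28}]';python3 -c "
from h import *
arc(-138.5)"
```

```text
t: 9.3
ee_pos: [479.6, -166.1, 213.7]
eef_rot: [0.002, 0.935, 0.354, 0.001]
force: [3.2, -4.0, 1.2]
opening: 27.9
grasp_force: 2.2
t 9.3 r 75.7 phi -138.1 head 41.5 z 213.7 J [-32.  16.  91.  -0.  73.  16.] F [ 3.2 -4.   1.2] 27.886069785467555
-148.5 [  1.9 -13.6   0.6] 10.0
-158.5 [  5.2 -26.2   0.6] 20.0
-168.5 [ 10.8 -38.1   0.5] 30.0
-178.5 [ 18.3 -48.8   0.5] 40.0
-188.5 [ 27.5 -58.    0.4] 50.0
```

```bash
python3 -m pendant '[{"tx":1.5,"ty":-13.5,"tz":0.5,"turn":10,"grip":28},{"tx":5,"ty":-26,"tz":0.5,"turn":20,"grip":28},{"tx":10.5,"ty":-38,"tz":0.5,"turn":30,"grip":28},{"tx":18,"ty":-48.5,"tz":0.5,"turn":40,"grip":28},{"tx":27,"ty":-58,"tz":0.5,"turn":50,"grip":28}]';python3 -c "
from h import *
arc(-188.5)"
```

```text
t: 9.93
ee_pos: [461.4, -104.4, 213.2]
eef_rot: [0.001, 0.997, -0.074, 0.002]
force: [2.8, -4.8, 0.5]
opening: 27.9
grasp_force: 2.0
t 9.925 r 75.4 phi 171.5 head -8.5 z 213.2 J [-27.  12.  96.  -0.  71.  72.] F [ 2.8 -4.8  0.5] 27.928825616404698
-198.5 [  1.5 -13.1   0.2] 10.0
-208.5 [  4.9 -25.7   0.2] 20.0
-218.5 [ 10.4 -37.6   0.2] 30.0
-228.5 [ 17.9 -48.3   0.2] 40.0
-238.5 [ 27.2 -57.5   0.2] 50.0
```

```bash
python3 -m pendant '[{"tx":1.5,"ty":-13,"tz":0,"turn":10,"grip":28},{"tx":5,"ty":-25.5,"tz":0,"turn":20,"grip":28},{"tx":10.5,"ty":-37.5,"tz":0,"turn":30,"grip":28},{"tx":18,"ty":-48.5,"tz":0,"turn":40,"grip":28},{"tx":27,"ty":-57.5,"tz":0,"turn":50,"grip":28}]';python3 -c "
from h import *
arc(-238.5)"
```

```text
t: 10.55
ee_pos: [496.1, -51.2, 212.9]
eef_rot: [0.001, 0.872, -0.489, 0.001]
force: [-1.5, -4.5, 1.5]
opening: 27.7
grasp_force: 1.9
t 10.55 r 75.6 phi 121.8 head -58.5 z 212.9 J [-19.  15.  92.  -0.  72. 129.] F [-1.5 -4.5  1.5] 27.662933038449392
-248.5 [  1.8 -13.5  -0.1] 10.0
-258.5 [  5.1 -26.1  -0.1] 20.0
-268.5 [ 10.7 -37.9  -0.1] 30.0
-278.5 [ 18.2 -48.7  -0. ] 40.0
-288.5 [ 27.4 -57.9  -0. ] 50.0
```

```bash
python3 -m pendant '[{"tx":1.5,"ty":-13.5,"tz":0,"turn":10,"grip":28},{"tx":5,"ty":-26,"tz":0,"turn":20,"grip":28},{"tx":7.5,"ty":-32,"tz":0,"turn":25,"grip":28},{"tx":6,"ty":-29,"tz":0,"turn":25,"grip":30},{"tx":6,"ty":-29,"tz":0,"turn":25,"grip":34}]';python3 -c "
from h import *
arc(-263.5)"
```

```text
t: 11.18
ee_pos: [523.1, -40.6, 212.2]
eef_rot: [-0.0, 0.748, -0.663, 0.0]
force: [0.3, -0.2, -0.0]
opening: 33.9
grasp_force: 0.0
t 11.175 r 76.0 phi 99.8 head -83.1 z 212.2 J [-17.  19.  88.   0.  74. 156.] F [ 0.3 -0.2 -0. ] 33.891404255501406
-273.5 [  2.2 -17.3  -0.8] 10.4
-283.5 [  5.7 -29.9  -0.8] 20.4
-293.5 [ 11.3 -41.7  -0.8] 30.4
-303.5 [ 18.8 -52.4  -0.8] 40.4
-313.5 [ 28.1 -61.6  -0.8] 50.4
```

Released without contact. I rise clear and turn back half a turn.

```bash
python3 -m pendant '[{"tx":0,"ty":0,"tz":-30,"turn":0,"grip":40},{"tx":0,"ty":0,"tz":-65,"turn":0,"grip":40},{"tx":0,"ty":0,"tz":-75,"turn":-8,"grip":40},{"tx":0,"ty":0,"tz":-75,"turn":-18,"grip":40},{"tx":0,"ty":0,"tz":-75,"turn":-28,"grip":40}]'
for i in 1 2; do python3 -m pendant '[{"tx":0,"ty":0,"tz":0,"turn":-10,"grip":40},{"tx":0,"ty":0,"tz":0,"turn":-20,"grip":40},{"tx":0,"ty":0,"tz":0,"turn":-30,"grip":40},{"tx":0,"ty":0,"tz":0,"turn":-40,"grip":40},{"tx":0,"ty":0,"tz":0,"turn":-50,"grip":40}]';done
python3 -m pendant '[{"tx":0,"ty":0,"tz":0,"turn":-10,"grip":40},{"tx":0,"ty":0,"tz":0,"turn":-20,"grip":40},{"tx":0,"ty":0,"tz":0,"turn":-30,"grip":40},{"tx":0,"ty":0,"tz":0,"turn":-40,"grip":40},{"tx":0,"ty":0,"tz":0,"turn":-50,"grip":40}]'; python3 -c "
from h import *
im=snap('wrist','w4.png')
h=cv2.cvtColor(cv2.imread('pics/w4.png'),cv2.COLOR_BGR2HSV);m=((h[...,0]<8)|(h[...,0]>172))&(h[...,1]>180)&(h[...,2]>110)
ys,xs=np.nonzero(m);print('red',len(xs),np.median(xs),np.median(ys),xs.min(),xs.max(),ys.min(),ys.max())
arc(-263.5,off=0,n=1);print(wproj([[525,-40.8,250]]))"
```

```text
t: 11.8
ee_pos: [523.2, -40.6, 287.2]
eef_rot: [-0.0, 0.888, -0.46, 0.0]
force: [-0.6, 0.4, 0.3]
opening: 40.2
grasp_force: 0.0
t: 12.42
ee_pos: [523.2, -40.6, 287.1]
eef_rot: [0.0, 0.999, -0.042, 0.0]
force: [0.2, -0.3, -0.6]
opening: 39.6
grasp_force: 0.0
t: 13.05
ee_pos: [523.2, -40.6, 287.1]
eef_rot: [0.0, 0.923, 0.384, 0.0]
force: [0.5, -0.2, 0.4]
opening: 40.0
grasp_force: 0.0
t: 13.68
ee_pos: [523.2, -40.6, 287.1]
eef_rot: [0.0, 0.674, 0.739, 0.0]
force: [-0.1, -0.3, -0.0]
opening: 40.1
grasp_force: 0.0
red 680 257.0 222.0 242 272 208 235
t 13.725 r 76.0 phi 99.7 head 95.6 z 287.1 J [-17.  16.  80.   0.  84. -23.] F [ 0.6 -0.2  0.2] 40.263828610620024
-273.5 [-1.8 17.3 74.1] 9.1
[[259.3515854  222.20005053]]
```

View pics/w4.png

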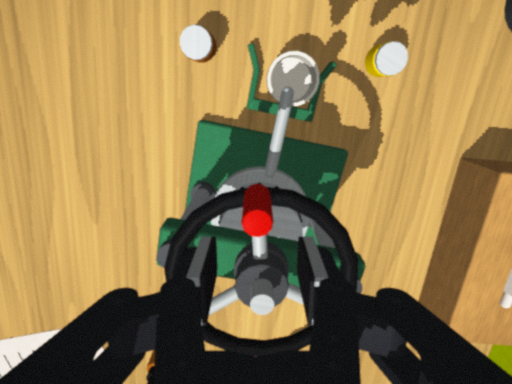

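The handle top is at (257,222), centred between the fingers, and the pot is home in its dock at (293,78). I descend and push on.

```bash
python3 -m pendant '[{"tx":0,"ty":0,"tz":25,"turn":-1,"grip":42},{"tx":0,"ty":0,"tz":50,"turn":-1,"grip":42},{"tx":0,"ty":0,"tz":68,"turn":-1,"grip":42},{"tx":0,"ty":0,"tz":74,"turn":-1,"grip":42},{"tx":0,"ty":0,"tz":74,"turn":-1,"grip":28}]';python3 -m pendant '[{"tx":0,"ty":0,"tz":0,"turn":0,"grip":28}]';python3 -c "
from h import *
arc(-260.2,off=0)"
```

```text
t: 14.35
ee_pos: [523.4, -40.6, 213.2]
eef_rot: [0.0, 0.671, 0.742, 0.0]
force: [-0.0, -0.8, 0.5]
opening: 28.4
grasp_force: 0.0
t: 14.48
ee_pos: [523.7, -40.7, 213.7]
eef_rot: [0.001, 0.67, 0.742, 0.0]
force: [1.4, 0.5, 0.1]
opening: 28.0
grasp_force: 0.0
t 14.475 r 75.8 phi 99.3 head 95.8 z 213.7 J [-17.  19.  87.  -0.  74. -23.] F [1.4 0.5 0.1] 28.0364102186831
-270.2 [-1.1 12.5  0.7] 6.0
-280.2 [-3.6 25.4  0.7] 16.0
-290.2 [-8.3 37.6  0.7] 26.0
-300.2 [-15.   48.8   0.7] 36.0
-310.2 [-23.6  58.6   0.8] 46.0
```

```bash
python3 -m pendant '[{"tx":-1,"ty":12.5,"tz":0.5,"turn":6,"grip":28},{"tx":-3.5,"ty":25.5,"tz":0.5,"turn":16,"grip":28},{"tx":-8.5,"ty":37.5,"tz":0.5,"turn":26,"grip":28},{"tx":-15,"ty":49,"tz":0.5,"turn":36,"grip":28},{"tx":-23.5,"ty":58.5,"tz":0.5,"turn":46,"grip":28}]';python3 -c "
from h import *
arc(-310.2,off=0)"
```

```text
t: 15.1
ee_pos: [583.9, -58.0, 212.9]
eef_rot: [-0.0, 0.908, 0.419, -0.0]
force: [-4.6, 0.7, 1.0]
opening: 27.8
grasp_force: 1.9
t 15.1 r 74.9 phi 50.2 head 49.5 z 212.9 J [-17.  27.  76.  -0.  77.  23.] F [-4.6  0.7  1. ] 27.832099298775
-320.2 [-0.9 13.6 -0.1] 9.7
-330.2 [-4.3 26.2 -0.1] 19.7
-340.2 [-9.7 38.1 -0.1] 29.7
-350.2 [-17.2  48.8  -0.1] 39.7
-360.2 [-26.4  58.1  -0.1] 49.7
```

```bash
python3 -m pendant '[{"tx":-1,"ty":13.5,"tz":0,"turn":10,"grip":28},{"tx":-4.5,"ty":26,"tz":0,"turn":20,"grip":28},{"tx":-10,"ty":38,"tz":0,"turn":30,"grip":28},{"tx":-17,"ty":49,"tz":0,"turn":40,"grip":28},{"tx":-26.5,"ty":58,"tz":0,"turn":50,"grip":28}]';python3 -c "
from h import *
arc(-360.2,off=0)"
```

```text
t: 15.72
ee_pos: [611.5, -115.2, 212.8]
eef_rot: [-0.001, 1.0, -0.004, 0.0]
force: [-1.2, 4.7, -0.2]
opening: 28.2
grasp_force: 2.1
t 15.725 r 75.5 phi 0.3 head -0.5 z 212.8 J [-21.  31.  69.   0.  80.  69.] F [-1.2  4.7 -0.2] 28.223797302869997
-370.2 [-1.6 13.6 -0.2] 9.7
-380.2 [-4.9 26.3 -0.3] 19.7
-390.2 [-10.4  38.2  -0.3] 29.7
-400.2 [-17.8  48.9  -0.3] 39.7
-410.2 [-27.   58.2  -0.3] 49.7
```

```bash
python3 -m pendant '[{"tx":-1.5,"ty":13.5,"tz":0,"turn":10,"grip":28},{"tx":-5,"ty":26,"tz":0,"turn":20,"grip":28},{"tx":-10.5,"ty":38,"tz":0,"turn":30,"grip":28},{"tx":-18,"ty":49,"tz":0,"turn":40,"grip":28},{"tx":-27,"ty":58,"tz":0,"turn":50,"grip":28}]';python3 -c "
from h import *
arc(-412,off=0)"
```

```text
t: 16.35
ee_pos: [584.8, -173.8, 213.0]
eef_rot: [-0.001, 0.904, -0.427, 0.002]
force: [4.0, 1.9, -2.0]
opening: 27.7
grasp_force: 2.3
t 16.35 r 76.0 phi -50.1 head -50.5 z 213.0 J [-28.  29.  72.   0.  79. 113.] F [ 4.   1.9 -2. ] 27.712954637941742
-422 [-2.5 15.5 -0.1] 11.5
-432 [-6.2 28.1 -0.1] 21.5
-442 [-12.   39.8  -0.2] 31.5
-452 [-19.8  50.3  -0.2] 41.5
-462 [-29.3  59.3  -0.2] 51.5
```

```bash
python3 -m pendant '[{"tx":-2.5,"ty":15,"tz":0,"turn":10.5,"grip":28},{"tx":-6,"ty":28,"tz":0,"turn":21,"grip":28},{"tx":-12,"ty":40,"tz":0,"turn":31.5,"grip":28},{"tx":-16,"ty":45.5,"tz":0,"turn":37,"grip":28},{"tx":-19.5,"ty":50,"tz":0,"turn":41.5,"grip":28}]';python3 -m pendant '[{"tx":0,"ty":0,"tz":0,"turn":0,"grip":28},{"tx":0,"ty":-4,"tz":0,"turn":0,"grip":32},{"tx":0,"ty":-4,"tz":0,"turn":0,"grip":40},{"tx":0,"ty":-4,"tz":-30,"turn":0,"grip":40},{"tx":0,"ty":-4,"tz":-80,"turn":0,"grip":40}]';python3 -m pendant '[{"tx":0,"ty":0,"tz":-20,"turn":0,"grip":40},{"tx":0,"ty":0,"tz":-20,"turn":0,"grip":40}]';python3 -c "
from h import *
im=snap('wrist','w5.png');snap('scene','s5.png')
h=cv2.cvtColor(cv2.imread('pics/w5.png'),cv2.COLOR_BGR2HSV);m=((h[...,0]<8)|(h[...,0]>172))&(h[...,1]>180)&(h[...,2]>110)
ys,xs=np.nonzero(m);print('red',len(xs),xs.min(),xs.max(),ys.min(),ys.max())
arc(-452,off=0,n=1)
print(wproj([[537,-190.2,250]]).round(1))
for f in('s1','s5'):
  h=cv2.cvtColor(cv2.imread('pics/%s.png'%f),cv2.COLOR_BGR2HSV)[160:200,195:280];m=((h[...,0]<8)|(h[...,0]>172))&(h[...,1]>170)
  ys,xs=np.nonzero(m);print(f,len(xs),xs.mean(),ys.mean())"
```

```text
t: 16.98
ee_pos: [533.7, -191.3, 213.3]
eef_rot: [0.0, -0.695, 0.719, -0.002]
force: [3.5, -2.5, -0.7]
opening: 28.3
grasp_force: 2.0
t: 17.6
ee_pos: [536.7, -190.4, 291.9]
eef_rot: [-0.0, -0.697, 0.717, 0.002]
force: [0.4, -0.4, -0.0]
opening: 40.2
grasp_force: 0.0
t: 17.85
ee_pos: [537.5, -190.8, 313.3]
eef_rot: [0.0, -0.697, 0.717, -0.001]
force: [0.3, 0.3, 0.2]
opening: 40.0
grasp_force: 0.0
red 870 245 270 173 215
t 17.95 r 75.1 phi -89.3 head -91.7 z 311.0 J [-31.  22.  69.   0.  89. 150.] F [-0.6  0.9  0. ] 40.34660787817789
-462 [-1.1 16.4 98. ] 10.3
[[256.7 207. ]]
s1 94 9.106382978723405 21.606382978723403
s5 91 9.384615384615385 21.45054945054945
```

View pics/w5.png

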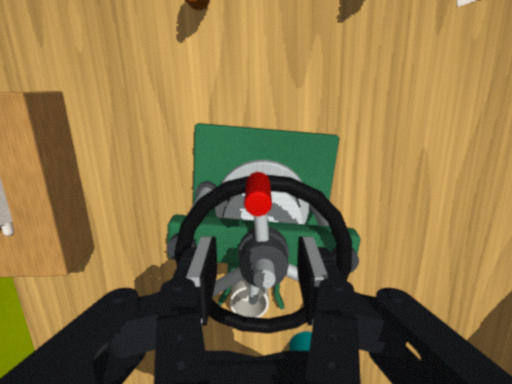

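The handle top is at (258,203), within a few pixels of the predicted start (257,207). The scene blob also matches its start to 0.3 px. The pot is still in its dock at (249,298) and the fingers are clear, so I hand in.

```bash
python3 -c "
from rig import robot
print(robot.job_done())"
```

```text
the job is handed in; nothing more can be done
None
```

I pushed the pot home in its dock, turned the wheel one full turn clockwise with the handle back at its start, and handed the job in at about 18 s; no verdict came back.

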